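# Scoop the ball knob out of the chip tray

### The arm

A 6-joint arm with a two-finger parallel gripper is mounted at the origin on the work surface. World frame = base frame: x ahead of the robot, y to its left, z up, the work surface at z = 0. Lengths are in mm, angles in rad, forces in N, time in s.
With the tool pointing down it reaches from about 350 to 875 mm from the base axis. Payload 4.2 kg.
Tool frame: the origin (TCP) lies between the finger pads; the fingertips stand 17 mm ahead of it and the grasp point (between the pads) lies 2 mm behind it (nose_length is the distance from the TCP to the fingertips, in mm); z points along the fingers, y is the direction in which the jaws open and shut (so a half turn about z gives the same grasp; the last joint's range is limited). The gripper opens to 85 mm and grips with 20 to 120 N. Pads are 22 mm wide; open, the fingers measure 114 mm over their backs; the gripper's body (76 mm by 85 mm) begins 54 mm behind the grasp point. The pads swing forward as they close: fully open they stand 13 mm farther back than shut.
Start: joints at [1.386, 0.385, 0.008, 0, -1.194, -0.259], TCP at [268.325, 564.447, 248.312] pointing down, gripper open.
Joint ranges: [-3.14, 3.14], [-1.21, 2.06], [-1.07, 1.41], [-3.16, 2.05], [-2.99, -0.16], [-3.1, 3.1]. Speed limits (rad/s): [2.79, 2.79, 3.14, 3.14, 3.14, 3.14].

### API

Orientations are given as a unit quaternion [x, y, z, w].
In Python, from bench import * gives the robot as it stands.
- The arm moves only by the tool jog_arm, never from a script. Its argument "increments" is a list of rows, each a list of 4 numbers: the shift along the tool's x, y, z in m, then the turn about the tool's z in degrees. A call has 1 to 10 rows; each row is the pose to reach, as a shift and turn from the pose measured when the call began, along the tool's axes at that moment; what a row does not reach only later rows make up. A row lasts 1/8 s, in which the tool goes at most 62.5 mm and 10.7 degrees, less where a joint would pass 70% of its speed; a pose out of reach is approached as far as the arm can. A call with a gripper value outside its range is refused whole. "hand" is the gripper's target within -1 to 1 (fully open at 1, half-way at 0, shut at -1), set as the call begins (left out, the last holds). The fingers move at their own pace and stop on an object; the grip force is fixed at half the most. Time passes only in rows, so rows that repeat a pose let the fingers close. It gives the time, the measured TCP pose, the force and the opening at its end, in the units of the state.
- read_state(): the state, without advancing time (a new reading comes with each control period).
- get_image(name): name is "side" or "top"; returns the picture (480x640x3 uint8, red, green, blue); there is no depth.
- calibration(name): a dict with "fx", "fy", "cx", "cy" (pixels), "position" and "rotation" of the camera in the world. Camera axes: x right, y up, looking along -z (the intrinsics and any distortion apply to the point x, -y, -z); pixel columns grow to the right and rows downward; lengths in mm; the calibration is good to about 2 mm. A picture is of the moment at which its call begins. calibration takes no time and is no camera call.
- job_done(): hands the job in, once; it reports no verdict.
The state is a dict: "clock": time; "joints": joint angles; "joint_vel": joint speeds; "joint_efforts": joint torques, N m; "position": TCP position; "ee_rot": TCP orientation; "contact_force": force on the tool from outside, world axes, zero at the start; "wrist_torque": the same for the moment, N m; "gripper_width": finger opening in mm.
Only numpy, scipy, OpenCV 4.12 (cv2) and the standard library are available. Lean on these libraries where they do the work, as an engineer would, in place of code of your own. Each camera call takes 0.05 s, during which the arm holds its last target.

### The job

Take the slotted scoop by its wooden grip and sweep it along the floor of the chip tray to the end wall, so that the brass ball knob rolls in over its tines; lift it out, letting the small cut-off stubs stay behind or drop back through the slots. Stand the scoop upright, flat on the floor of the shallow wash pan, with the knob still in it, and let go. All three stubs must stay in the tray, and the fingers must not touch the knob.

Things in the scene. Friction and masses are not known exactly. Their poses are not given: they have to be found in the camera images.
- scoop_grip (a point): Centre of the grip block of the loose slotted scoop (260 g), 100 mm above its underside; it stands upright on the bench right of the tray. x: to its open front, y: along the block, z up. Wooden block 26 mm thick in x (grip it so), 70 long, 26 high, on an arch of two rods. Scoop 126 mm wide. A second scoop of the same outline has a closed sheet floor: not that one.
- scoop_tip (a point): End of the middle tine of that scoop, 48 mm in front of the grip and 2 mm above the underside. Five 4 mm tines along x, 28 mm apart (24 mm slots); a hump (top 8 mm up) 9 mm behind the tip ends keeps the knob in the pocket behind it (tines 5 mm high), up to the back plate 48 mm behind the grip. Back plate and cheeks start 16 mm up, so stubs pass below; cheeks end at 46 mm, back plate at 52 mm.
- tray: Fixed dark steel chip tray, 240 (x) x 144 (y) mm inside, walls 4 thick and 36 high, floor 4 thick. Origin: centre of underside; x to the end wall far from the robot. Knob and stubs lie beyond the middle; the near 110 mm are empty, for setting the scoop in. All oily (friction 0.25). The knob rolls ahead to the end wall; pushed on, the scoop slips under it at a few N till its tips are at the wall.
- pan: Wash pan, aluminium, fixed on the bench to the left of the tray: shallow square open pan, 200 x 200 mm outside, 190 x 190 mm inside, rim 10 mm high, floor 5 mm thick. Origin at the centre of its underside, z up.
- knob: Brass ball knob, a ball of 38 mm diameter (about 150 g), with a small tapped flat. Origin at the ball's centre; it rolls, so its axes mean nothing. The one good part.
- stub1: Cut-off stub, undersized: a brass cylinder 12 mm in diameter and 12 mm long (about 12 g). Origin at its centre, z along its axis. It passes the scoop's slots.
- stub2: Second stub, same as stub1.
- stub3: Third stub, same as stub1.

How it is judged:
By the outcome, as a careful person would: the job done as asked, in the order asked, and still so for the second after the job is handed in, with the robot touching nothing.
It also fails if it takes over 64 s, if anything falls off the work surface, if the arm or the gripper's body presses on something with over 40 N, if the wrist force passes 120 N, or if a joint passes its speed limit or range.

## Working session

There is one attempt and no reset: what is moved stays moved. The work goes in short steps, Python scripts to look and compute and a tool call to move; the robot and the scene stay as the last step left them, time stands still between calls to the robot, and variables do not carry over. Pictures are saved under pics/ and viewed, and the job is handed in when it is done.

Besides the shell and the picture viewer there is one more tool, called after ">>>" as name([rows], argument=value, ...), one row to a line, values as JSON. jog_arm: Moves the arm, as the interface text tells. Its arguments: {"type":"object","properties":{"increments":{"type":"array"},"hand":{"type":"number"}},"required":["increments"]}

```bash
ls; mkdir -p pics
python3 - <<'E'
from bench import *
import cv2
print(read_state())
for n in ("side","top"):
    print(n,calibration(n))
    cv2.imwrite(f"pics/{n}0.png",get_image(n)[:,:,::-1])
E
```

```text
pics
{'clock': 0.0, 'joints': array([ 1.38560706e+00,  3.85545133e-01,  6.60969670e-03, -5.27984011e-04,
       -1.19395488e+00, -2.58619621e-01]), 'joint_vel': array([ 0.00196451,  0.00219122,  0.00195514, -0.00029248,  0.00028028,
       -0.00047151]), 'joint_efforts': array([-5.39357297e-04, -3.92288911e+01,  1.88404423e+01,  4.18637216e+00,
       -4.65703473e-03, -8.37652209e-06]), 'position': array([268.09242289, 563.97545911, 247.21780349]), 'ee_rot': array([ 9.75458068e-01, -2.20182655e-01, -2.06768987e-04,  1.05529435e-03]), 'contact_force': array([0.46280188, 0.53042971, 0.28774445]), 'wrist_torque': array([-0.03439072,  0.03489179, -0.02901597]), 'gripper_width': 85.50404536146705}
side {'fx': 617.9322995998233, 'fy': 617.9322995998233, 'cx': 319.03028030391806, 'cy': 234.3461505268629, 'position': array([ 282.86887304, -829.71039758, 1011.64971279]), 'rotation': array([ 0.36599121, -0.06368373, -0.14904341,  0.91639559])}
top {'fx': 589.7938652624874, 'fy': 589.7938652624874, 'cx': 309.4669845611173, 'cy': 237.75141830684782, 'position': array([ 459.61634412,  -13.84524107, 1155.25457536]), 'rotation': array([-0.0306911 ,  0.0215395 ,  0.71379179, -0.69935355])}
```

View pics/side0.png

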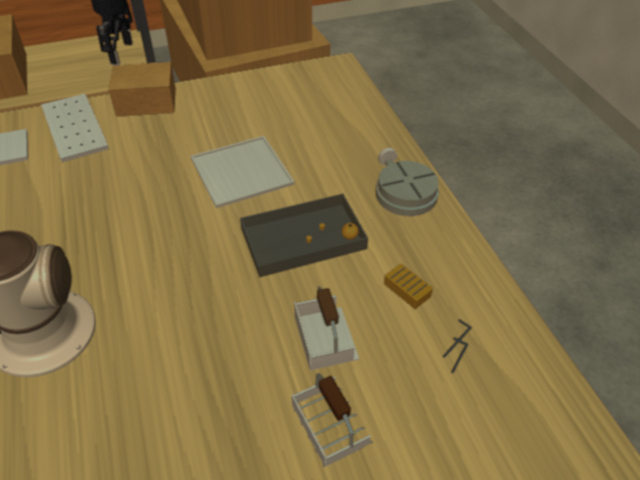

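View pics/top0.png

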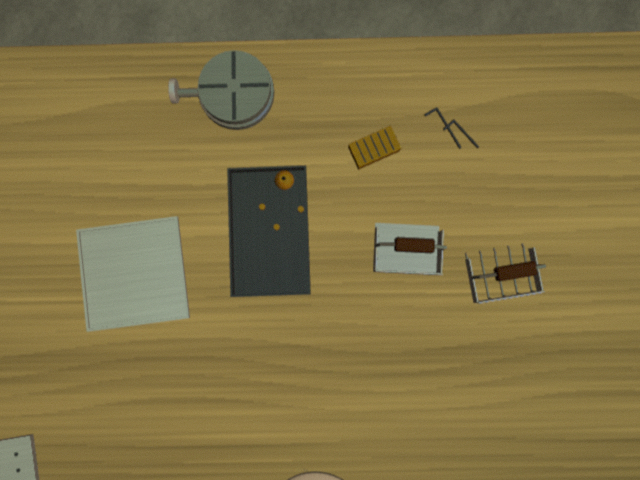

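Top view: slotted scoop at about (505,272) with its tines pointing up (+x), closed scoop at (408,248), tray corners near (228,168)-(310,296), knob at (285,180), stubs at (262,207), (301,209), (276,227), pan at (133,273). I'll enlarge the crops next.

```bash
cat > h.py <<'E'
from bench import *
import cv2, numpy as np
from scipy.spatial.transform import Rotation as R
def ray(n,p):
    c=calibration(n); d=np.array([(p[0]-c['cx'])/c['fx'],-(p[1]-c['cy'])/c['fy'],-1.])
    return np.array(c['position']),R.from_quat(c['rotation']).apply(d)
def on(n,p,z):
    o,d=ray(n,p); return o+d*(z-o[2])/d[2]
def proj(n,P):
    c=calibration(n); q=R.from_quat(c['rotation']).inv().apply(np.array(P,float)-c['position'])
    return np.array([c['cx']+c['fx']*q[0]/-q[2], c['cy']-c['fy']*q[1]/-q[2]])
def tri(p,q):
    a,b=ray('top',p); c,d=ray('side',q)
    st=np.linalg.lstsq(np.c_[b,-d],c-a,rcond=None)[0]
    u=a+b*st[0];v=c+d*st[1]; return (u+v)/2,np.linalg.norm(u-v)
def crop(img,x0,y0,x1,y1,k,name):
    cv2.imwrite(name,cv2.resize(img[y0:y1,x0:x1,::-1],None,fx=k,fy=k,interpolation=cv2.INTER_CUBIC))
E
python3 - <<'E'
from h import *
t=cv2.imread('pics/top0.png')[:,:,::-1]; s=cv2.imread('pics/side0.png')[:,:,::-1]
crop(t,450,230,560,310,7,'pics/t_scoop.png')
crop(t,220,155,320,305,4,'pics/t_tray.png')
crop(s,280,360,380,470,5,'pics/s_scoop.png')
crop(t,70,205,200,340,4,'pics/t_pan.png')
crop(s,230,185,380,280,5,'pics/s_tray.png')
E
```

```text
(no output)
```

View pics/t_scoop.png

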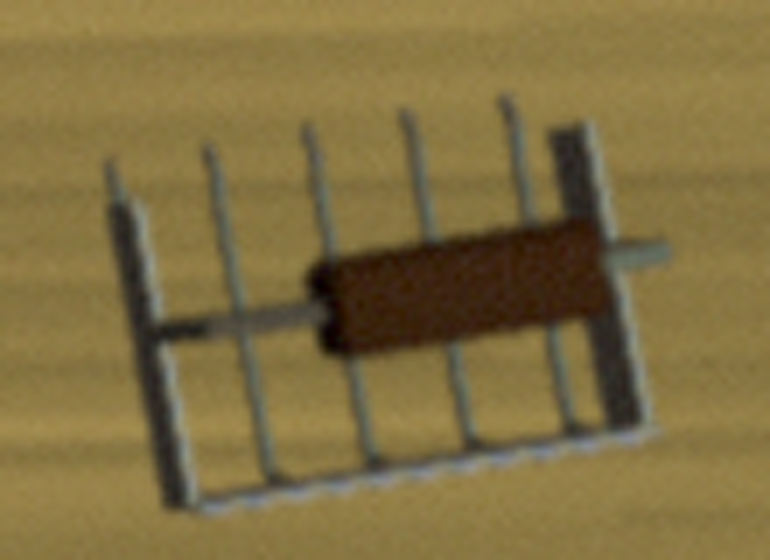

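View pics/s_scoop.png

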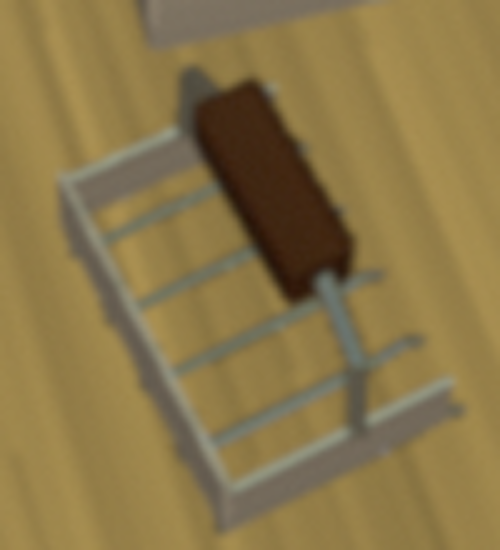

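View pics/t_tray.png

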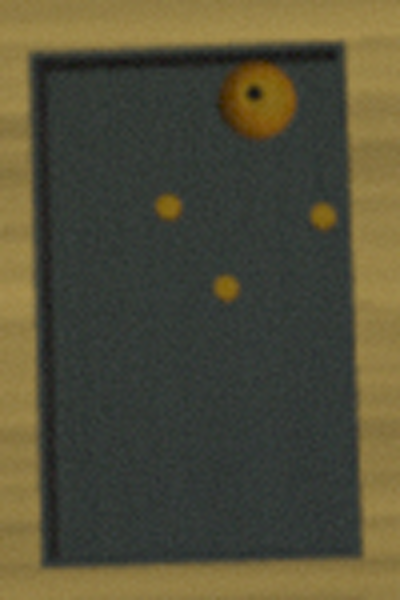

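View pics/t_pan.png

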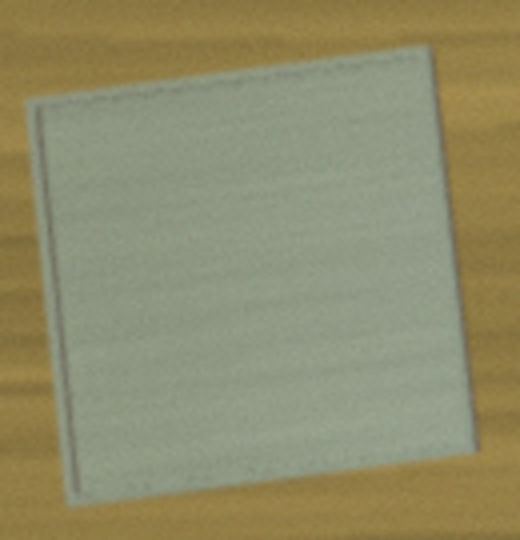

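View pics/s_tray.png

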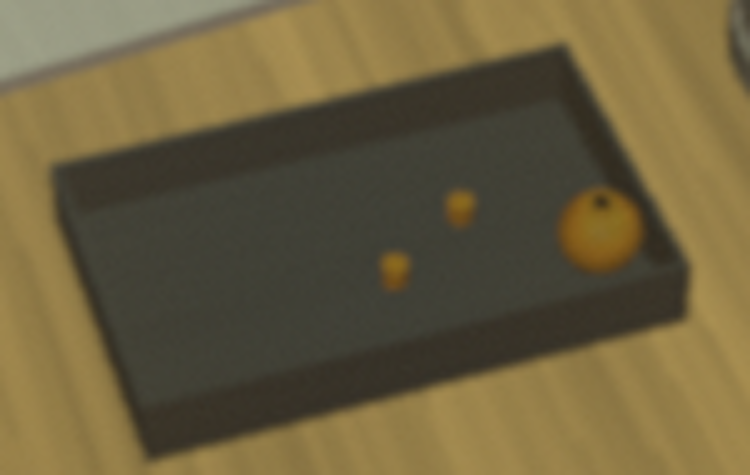

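```bash
cat > m0.py <<'E'
from h import *
t=cv2.imread('pics/top0.png')[:,:,::-1]; s=cv2.imread('pics/side0.png')[:,:,::-1]
T=lambda x,y:(450+(x+.5)/7-.5,230+(y+.5)/7-.5)
S=lambda x,y:(280+(x+.5)/5-.5,360+(y+.5)/5-.5)
TT=lambda x,y:(220+(x+.5)/4-.5,155+(y+.5)/4-.5)
ST=lambda x,y:(230+(x+.5)/5-.5,185+(y+.5)/5-.5)
P=lambda x,y:(70+(x+.5)/4-.5,205+(y+.5)/4-.5)
# wood top face corners in crop (top view)
print('tips');tips=[on('top',T(*p),4)[:2] for p in [(110,160),(208,145),(307,125),(405,112),(505,98)]];print(np.round(tips,1))
print('back edge z52',[on('top',T(*p),52)[:2].round(1) for p in [(198,510),(655,430)]])
b=[on('top',T(*p),52)[:2] for p in [(198,510),(655,430)]];d=b[0]-b[1];print('len',np.linalg.norm(d),'yaw',np.degrees(np.arctan2(-d[0],d[1])), 'mid',(b[0]+b[1])/2)
# tip line
d=tips[0]-tips[4];print('tipspan',np.linalg.norm(d),'yaw',np.degrees(np.arctan2(-d[0],d[1])))
# block mask
for n,im,roi in(('top',t,(450,230,560,310)),('side',s,(280,360,380,470))):
    x0,y0,x1,y1=roi;c=im[y0:y1,x0:x1].astype(int)
    m=((c[:,:,0]-c[:,:,2]>15)&(c.sum(2)<200)&(c[:,:,0]>35)).astype(np.uint8)
    k,l,st,ce=cv2.connectedComponentsWithStats(m);i=1+np.argmax(st[1:,4]);
    ys,xs=np.where(l==i);r=cv2.minAreaRect(np.c_[xs,ys].astype(np.float32));print(n,st[i],ce[i]+[x0,y0],r)
    if n=='top':pt=ce[i]+[x0,y0]
    else:ps=ce[i]+[x0,y0]
print('block centroid tri',tri(pt,ps), on('top',pt,113))
print('tray rim');
tc=[TT(31,52),TT(344,42),TT(362,556),TT(44,566)]
sc=[ST(565,43),ST(690,262),ST(150,402),ST(53,165)]  # FL, FR, NR, NL (side: rim tops)
for p,q in zip(tc,sc): print(tri(p,q),on('top',p,36)[:2].round(1),on('top',p,40)[:2].round(1))
pc=[P(26,100),P(430,46),P(476,452),P(70,506)]
q=np.array([on('top',p,10)[:2] for p in pc]);print('pan',q.round(1),q.mean(0),[np.linalg.norm(q[i]-q[i-1]).round(1) for i in range(4)])
dd=q[1]-q[0];print('pan yaw',np.degrees(np.arctan2(dd[0],-dd[1])))
print('knob',tri(TT(258,100),ST(600,229)))
for n,p in(('a',(168,207)),('b',(323,216)),('c',(227,288))):print(n,on('top',TT(*p),16).round(1))
E
python3 m0.py
```

```text
tips
[[ 510.  -302.5]
 [ 513.6 -329.8]
 [ 518.6 -357.5]
 [ 521.7 -384.8]
 [ 525.  -412.6]]
back edge z52 [array([ 414.7, -310.1]), array([ 433.4, -431.4])]
len 122.81634640685448 yaw 8.763818701093996 mid [ 424.05656011 -370.75102514]
tipspan 111.11960167074226 yaw 7.753087373275498
top [ 43  25  45  27 606] [516.57425743 270.5379538 ] ((65.32353210449219, 40.79412078857422), (23.525955200195312, 42.928802490234375), 75.96376037597656)
side [ 38  16  33  45 746] [333.769437   397.37935657] ((53.84233093261719, 37.091285705566406), (45.184364318847656, 17.85511016845703), 59.931419372558594)
block centroid tri (array([ 471.68217644, -366.44361584,  104.84167028]), np.float64(0.08289503730668547)) [ 471.54851692 -363.69458396  113.        ]
tray rim
(array([680.74106824, 154.68498396,  38.20816035]), np.float64(0.04880212389830302)) [681.2 155. ] [680.4 154.4]
(array([682.3450051,   4.1840912,  40.5907076]), np.float64(1.3131887956829271)) [682.6   4.4] [681.8   4.3]
(array([4.38808146e+02, 1.95373472e-01, 4.08770222e+01]), np.float64(4.055830381214639)) [436.7   0.7] [436.8   0.6]
(array([435.50998399, 150.82165092,  38.08914198]), np.float64(1.0057896612450714)) [435.  151.2] [435.1 150.6]
pan [[570.1 457.1]
 [592.4 258.5]
 [394.6 236.8]
 [372.4 433.8]] [482.39219621 346.55979928] [np.float64(199.0), np.float64(199.9), np.float64(199.0), np.float64(198.3)]
pan yaw 6.4197194565834
knob (array([657.40366463,  46.52784146,  27.60067665]), np.float64(1.0751556599615106))
a [607.3  92.   16. ]
b [601.2  16.6  16. ]
c [567.1  63.9  16. ]
```

Checks out so far: the scoop tip line to back plate is 95.5 mm (should be 96). Scoop grip is about (471.3, -364) with yaw 8.1°. Tray centre is about (559, 78) with yaw 0.8°. Pan centre is (482, 347) with yaw 6.4°. Stubs a and c lie mid-slot, and stub b is near an outer tine. Next I work out the moves.

```bash
cat > g.py <<'E'
from h import *
import sys
def goal(x,y,z,yawx):
    s=read_state(); r=R.from_quat(s['ee_rot']); d=r.inv().apply(np.array([x,y,z])-s['position'])
    tx=r.apply([1,0,0]); cur=np.degrees(np.arctan2(tx[1],tx[0])); turn=-((yawx-cur+180)%360-180)
    print('t',round(s['clock'],2),'pos',s['position'].round(1),'toolxyaw',cur.round(2),'tilt',np.degrees(np.arccos(-r.apply([0,0,1])[2])).round(2),'F',s['contact_force'].round(1),'w',round(s['gripper_width'],1))
    print('inc m',(d/1000).round(4),'turn',turn.round(2))
if __name__=='__main__': goal(*map(float,sys.argv[1:5]))
E
python3 g.py 471.3 -364 220 -81.9
```

```text
t 0.1 pos [268.1 564.  247.3] toolxyaw -25.44 tilt 0.12 F [-0.4  0.2  0.4] w 85.8
inc m [0.5821 0.7507 0.0289] turn 56.46
```

>>> jog_arm([
  [0.035, 0.045, 0, 4],
  [0.07, 0.09, 0, 8],
  [0.105, 0.135, 0, 12],
  [0.14, 0.18, 0, 17],
  [0.175, 0.225, 0, 22],
  [0.21, 0.27, 0, 27],
  [0.245, 0.315, 0, 32],
  [0.28, 0.36, 0, 37],
  [0.315, 0.405, 0, 42],
  [0.35, 0.45, 0, 46],
], hand=1)

```text
clock: 1.35
position: [390.7, 5.5, 248.3]
ee_rot: [0.811, -0.585, 0.0, 0.001]
contact_force: [1.5, -0.3, 0.5]
gripper_width: 85.3
```

```bash
python3 g.py 471.3 -364 200 -81.9
```

```text
t 1.35 pos [390.7   5.5 248.3] toolxyaw -71.54 tilt 0.09 F [ 1.5 -0.3  0.5] w 85.3
inc m [0.3759 0.0405 0.0489] turn 10.36
```

>>> jog_arm([
  [0.055, 0.006, 0, 2],
  [0.11, 0.012, 0, 4],
  [0.165, 0.018, 0, 6],
  [0.22, 0.024, 0.01, 8],
  [0.275, 0.03, 0.02, 9.5],
  [0.325, 0.035, 0.035, 10.4],
  [0.36, 0.0388, 0.045, 10.4],
  [0.376, 0.0405, 0.049, 10.4],
  [0.376, 0.0405, 0.049, 10.4],
])

```text
clock: 2.48
position: [471.0, -364.3, 199.1]
ee_rot: [0.755, -0.656, -0.0, 0.001]
contact_force: [-0.0, 0.1, 0.5]
gripper_width: 85.5
```

```bash
python3 g.py 471.3 -364 97 -81.9
python3 - <<'E'
from h import *
t=get_image('top');s=get_image('side')
crop(t,430,200,590,330,5,'pics/t1.png');crop(s,260,300,420,470,3,'pics/s1.png')
E
```

```text
t 2.48 pos [ 471.  -364.3  199.1] toolxyaw -82.01 tilt 0.1 F [-0.   0.1  0.5] w 85.5
inc m [-0.0003 -0.0005  0.1021] turn -0.11
```

View pics/t1.png

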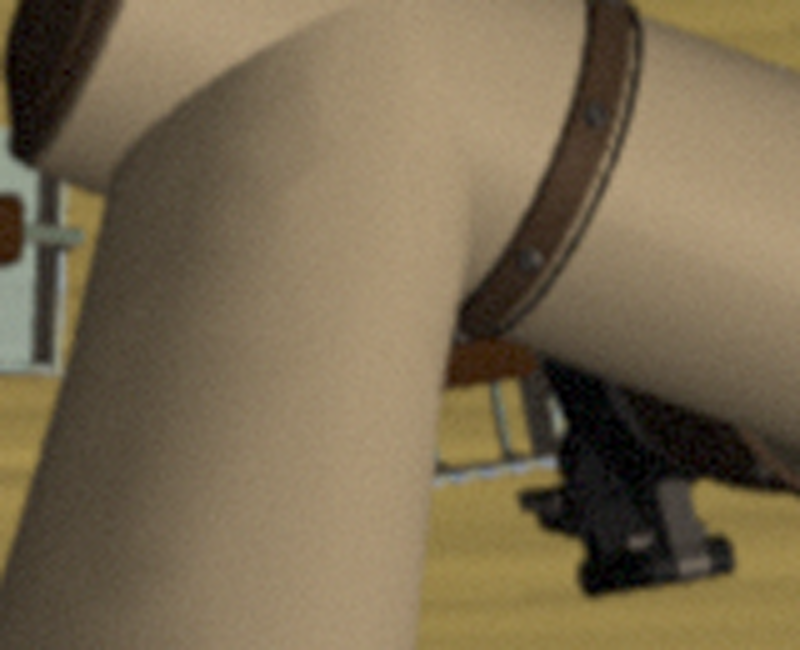

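View pics/s1.png

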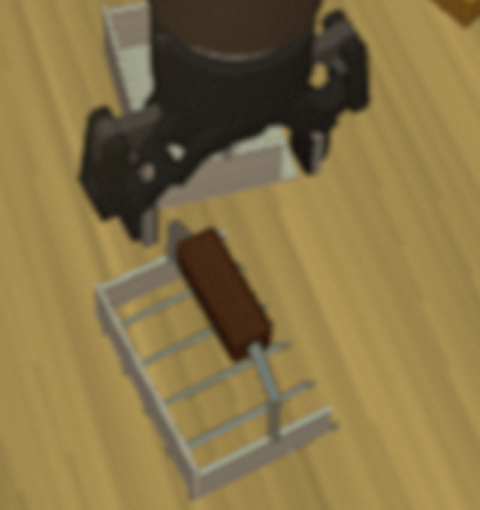

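The side view shows the open jaws above the grip block, straddling it along the scoop's x. Down to grip.

>>> jog_arm([
  [0, 0, 0.03, 0],
  [0, 0, 0.06, 0],
  [0, 0, 0.085, 0],
  [0, 0, 0.1, 0],
  [0, 0, 0.102, 0],
  [0, 0, 0.102, 0],
])

```text
clock: 3.32
position: [472.0, -363.3, 99.3]
ee_rot: [0.756, -0.655, 0.001, 0.0]
contact_force: [0.4, -0.4, -0.3]
gripper_width: 85.3
```

>>> jog_arm([
  [0, 0, 0, 0],
  [0, 0, 0, 0],
  [0, 0, 0, 0],
  [0, 0, 0, 0],
  [0, 0, 0, 0],
  [0, 0, 0, 0],
], hand=-1)

```text
clock: 4.08
position: [472.2, -363.5, 99.7]
ee_rot: [0.756, -0.655, 0.002, 0.0]
contact_force: [-0.3, -0.1, 3.6]
gripper_width: 25.1
```

```bash
python3 g.py 471.3 -364 97 -81.9
python3 - <<'E'
from h import *
s=get_image('side')
crop(s,260,300,420,470,3,'pics/s2.png')
E
```

```text
t 4.08 pos [ 472.2 -363.5   99.7] toolxyaw -81.85 tilt 0.2 F [-0.3 -0.1  3.6] w 25.1
inc m [0.0003 0.0009 0.0027] turn 0.05
```

View pics/s2.png

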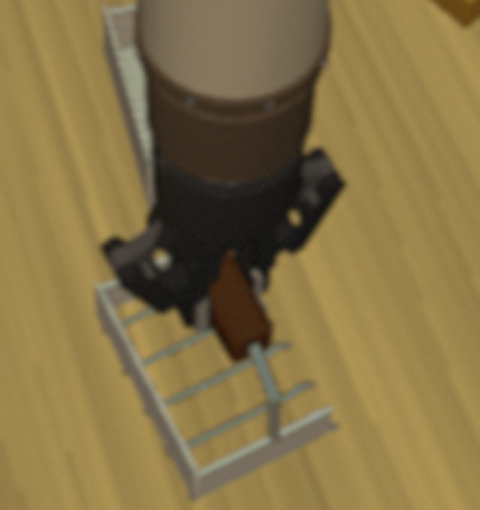

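Gripped: the opening is 25.1 mm on the 26 mm block. Lifting clear of the second scoop, then over to the tray.

>>> jog_arm([
  [0, 0, -0.02, 0],
  [0, 0, -0.05, 0],
  [0, 0, -0.085, 0],
  [0, 0, -0.12, 0],
  [0, 0, -0.145, 0],
  [0, 0, -0.15, 0],
  [0, 0, -0.15, 0],
])

```text
clock: 5.0
position: [471.3, -362.6, 248.1]
ee_rot: [0.755, -0.655, 0.0, 0.0]
contact_force: [-0.6, 0.5, -2.9]
gripper_width: 25.3
```

```bash
python3 g.py 493 81 250 -89.2
python3 - <<'E'
from h import *
s=get_image('side')
crop(s,240,260,440,470,3,'pics/s3.png')
E
```

```text
t 5.0 pos [ 471.3 -362.6  248.1] toolxyaw -81.88 tilt 0.05 F [-0.6  0.5 -2.9] w 25.3
inc m [-0.4361 -0.0842 -0.0023] turn 7.32
```

View pics/s3.png

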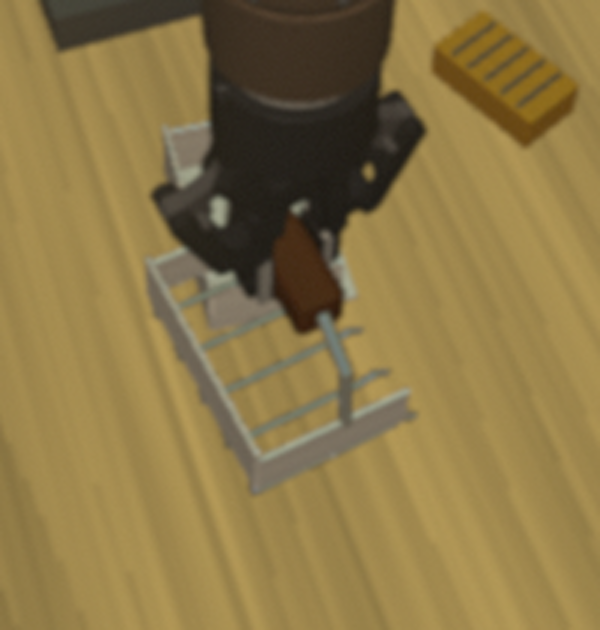

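The scoop hangs level in the fingers and the force reads its weight, -2.9 N.

>>> jog_arm([
  [-0.03, -0.006, 0, 0.5],
  [-0.08, -0.015, 0, 1.3],
  [-0.135, -0.026, 0, 2.3],
  [-0.19, -0.037, 0, 3.2],
  [-0.245, -0.047, 0, 4.1],
  [-0.3, -0.058, 0, 5],
  [-0.355, -0.068, 0, 6],
  [-0.4, -0.077, 0, 6.7],
  [-0.428, -0.0825, 0, 7.3],
  [-0.436, -0.0842, 0, 7.3],
])

```text
clock: 6.3
position: [492.2, 82.3, 245.8]
ee_rot: [0.713, -0.701, -0.001, 0.002]
contact_force: [-0.4, -1.1, -2.2]
gripper_width: 25.1
```

```bash
python3 g.py 493 81 150 -89.2
```

```text
t 6.3 pos [492.2  82.3 245.8] toolxyaw -89.05 tilt 0.23 F [-0.4 -1.1 -2.2] w 25.1
inc m [ 0.0012 -0.0012  0.0958] turn 0.15
```

Lower to just above the rim and check the fit.

>>> jog_arm([
  [0, -0.0005, 0.03, 0],
  [0.001, -0.001, 0.06, 0],
  [0.001, -0.001, 0.085, 0.1],
  [0.001, -0.001, 0.095, 0.1],
  [0.001, -0.001, 0.096, 0.1],
  [0.001, -0.001, 0.096, 0.1],
])

```text
clock: 7.05
position: [493.5, 81.2, 150.6]
ee_rot: [0.712, -0.702, -0.0, 0.001]
contact_force: [0.8, 0.6, -1.7]
gripper_width: 25.2
```

```bash
python3 g.py 493 81 104 -89.2
python3 - <<'E'
from h import *
t=get_image('top');s=get_image('side')
cv2.imwrite('pics/top4.png',t[:,:,::-1]);cv2.imwrite('pics/side4.png',s[:,:,::-1])
crop(t,210,150,340,310,4,'pics/t4.png');crop(s,220,160,400,290,4,'pics/s4.png')
E
```

```text
t 7.05 pos [493.5  81.2 150.6] toolxyaw -89.14 tilt 0.13 F [ 0.8  0.6 -1.7] w 25.2
inc m [0.0002 0.0004 0.0466] turn 0.06
```

View pics/t4.png

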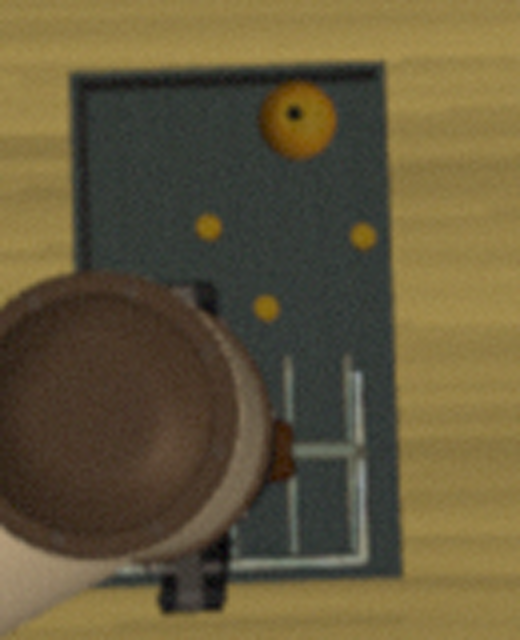

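View pics/s4.png

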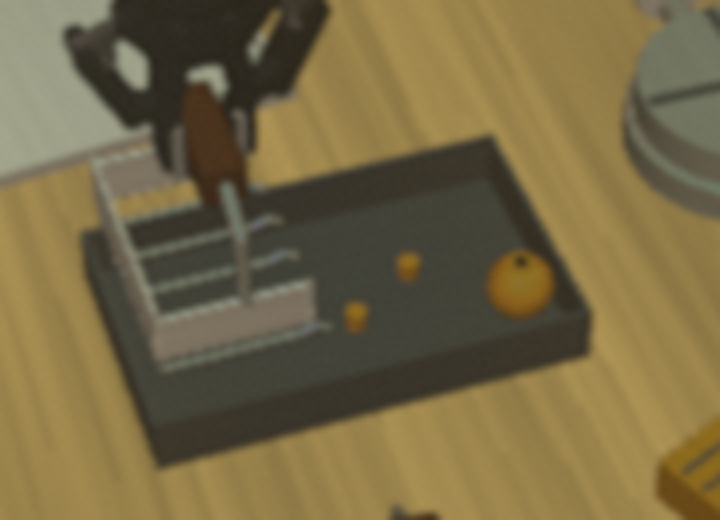

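Top view: the tines at crop (288,357) and (347,357) are visible. I check them against the prediction.

Run:
```python
from h import *
C=lambda x,y:(210+(x+.5)/4-.5,150+(y+.5)/4-.5)
for p in[(288,357),(347,357)]:print('tip',on('top',C(*p),53.5).round(1))
print('backcorner',on('top',C(364,565),103).round(1))
for p in[(209,227),(363,236),(266,308)]:print('stub',on('top',C(*p),16).round(1))
print('rim',[on('top',C(*p),38)[:2].round(1) for p in[(72,72),(385,63),(402,576)]])
```

```text
tip [540.3  51.8  53.5]
tip [539.7  24.2  53.5]
backcorner [443.3  16.6 103. ]
stub [607.3  91.5  16. ]
stub [601.2  16.6  16. ]
stub [567.1  64.4  16. ]
rim [array([680.7, 154.2]), array([681.7,   3.9]), array([436.8,   0.7])]
```

The tines read about 2 mm right of the prediction. I shift +1.3 mm left and 3 mm forward, so that every stub passes a slot and the back clears the near wall, then lower.

>>> jog_arm([
  [-0.001, -0.003, 0.005, 0],
  [-0.0013, -0.003, 0.02, 0],
  [-0.0013, -0.003, 0.035, 0],
  [-0.0013, -0.003, 0.042, 0],
  [-0.0013, -0.003, 0.043, 0],
  [-0.0013, -0.003, 0.043, 0],
])

```text
clock: 7.9
position: [496.8, 82.9, 108.2]
ee_rot: [0.712, -0.702, -0.0, 0.0]
contact_force: [-0.7, -0.2, -2.1]
gripper_width: 25.1
```

```bash
python3 g.py 496.5 82.6 104 -89.2
python3 - <<'E'
from h import *
t=get_image('top');s=get_image('side')
crop(t,210,150,340,310,4,'pics/t5.png');crop(s,220,160,400,290,4,'pics/s5.png')
print(read_state()['contact_force'],read_state()['position'])
E
```

```text
t 7.9 pos [496.8  82.9 108.2] toolxyaw -89.13 tilt 0.05 F [-0.7 -0.2 -2.1] w 25.1
inc m [0.0003 0.0003 0.0042] turn 0.07
[ 0.22767632  0.12182091 -2.66379402] [496.77179991  82.8844363  108.36813789]
```

View pics/t5.png

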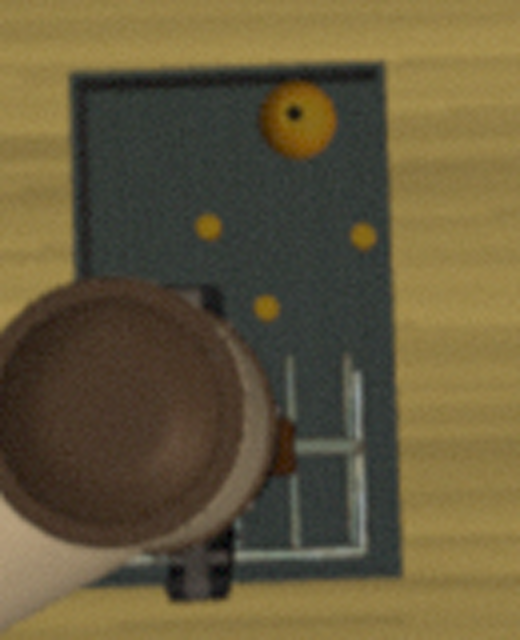

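View pics/s5.png

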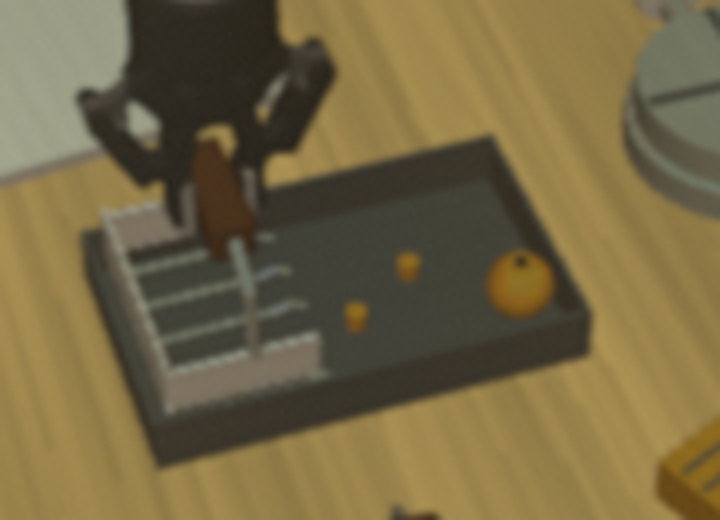

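The scoop is inside the tray walls, still about 4 mm up. I creep down to contact.

>>> jog_arm([
  [0, 0, 0.001, 0],
  [0, 0, 0.002, 0],
  [0, 0, 0.003, 0],
  [0, 0, 0.0035, 0],
  [0, 0, 0.0035, 0],
])

```text
clock: 8.62
position: [496.7, 82.9, 104.8]
ee_rot: [0.712, -0.702, -0.0, 0.0]
contact_force: [0.3, 0.6, -2.6]
gripper_width: 25.2
```

>>> jog_arm([
  [0, 0, 0.0005, 0],
  [0, 0, 0.001, 0],
  [0, 0, 0.001, 0],
])

```text
clock: 9.0
position: [496.8, 82.9, 103.8]
ee_rot: [0.712, -0.702, -0.0, 0.0]
contact_force: [-0.2, -0.3, -2.5]
gripper_width: 25.1
```

>>> jog_arm([
  [0, 0, 0.0005, 0],
  [0, 0, 0.001, 0],
  [0, 0, 0.001, 0],
])

```text
clock: 9.38
position: [497.2, 82.9, 103.6]
ee_rot: [0.713, -0.702, 0.0, -0.0]
contact_force: [-1.5, -0.5, 5.9]
gripper_width: 25.1
```

```bash
python3 g.py 496.5 82.6 104 -89.2
python3 - <<'E'
from h import *
t=get_image('top');s=get_image('side')
crop(t,210,150,340,310,4,'pics/t6.png')
C=lambda x,y:(210+(x+.5)/4-.5,150+(y+.5)/4-.5)
E
```

```text
t 9.38 pos [497.2  82.9 103.6] toolxyaw -89.1 tilt 0.03 F [-1.5 -0.5  5.9] w 25.1
inc m [ 0.0003  0.0007 -0.0004] turn 0.1
```

View pics/t6.png

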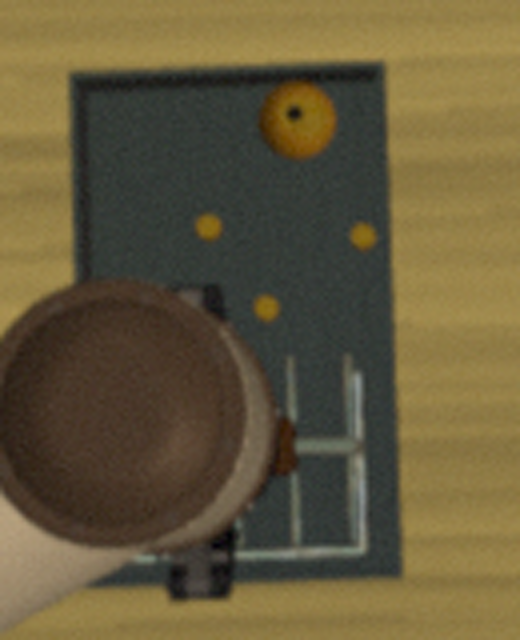

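Floor contact: force is +5.9 N at z 103.6. Check the lane alignment before the sweep.

Run:
```python
from h import *
C=lambda x,y:(210+(x+.5)/4-.5,150+(y+.5)/4-.5)
c,s=np.cos(np.radians(.85)),np.sin(np.radians(.85))
def tr(P): d=P[:2]-np.array([558.9,77.8]); return np.round([c*d[0]+s*d[1],-s*d[0]+c*d[1]],1)
for p in[(290,357),(348,356)]:print('tip',on('top',C(*p),7).round(1),tr(on('top',C(*p),7)))
for p in[(209,227),(363,236),(266,308)]:print('stub',tr(on('top',C(*p),16)))
print('knob',tr(on('top',C(299,120),23)))
```

```text
tip [543.7  53.6   7. ] [-15.6 -23.9]
tip [543.6  25.3   7. ] [-16.1 -52.3]
stub [48.6 13. ]
stub [ 41.4 -61.8]
stub [  8.  -13.6]
knob [ 98.3 -32.8]
```

Lane clearances: stub b is 9.5 mm from the nearest tine centre (needs 8), c is 3.6 mm and a is 5 mm off slot centre (limit 6). Sweeping along the tray axis.

>>> jog_arm([
  [0, -0.004, 0.0003, 0],
  [0, -0.011, 0.0003, 0],
  [0, -0.018, 0.0003, 0],
  [0, -0.025, 0.0003, 0],
  [0, -0.032, 0.0003, 0],
  [0, -0.039, 0.0003, 0],
  [0, -0.046, 0.0003, 0],
  [0, -0.053, 0.0003, 0],
  [0, -0.058, 0.0003, 0],
  [0, -0.06, 0.0003, 0],
])

```text
clock: 10.72
position: [558.2, 83.9, 103.6]
ee_rot: [0.713, -0.702, 0.001, -0.0]
contact_force: [-2.5, -0.1, 6.1]
gripper_width: 25.3
```

```bash
python3 g.py 557 83.8 103.6 -89.1
python3 - <<'E'
from h import *
t=get_image('top');s=get_image('side')
crop(t,210,150,340,310,4,'pics/t7.png');crop(s,220,160,400,290,4,'pics/s7.png')
E
```

```text
t 10.72 pos [558.2  83.9 103.6] toolxyaw -89.1 tilt 0.07 F [-2.5 -0.1  6.1] w 25.3
inc m [0.0001 0.0012 0.    ] turn -0.0
```

View pics/t7.png

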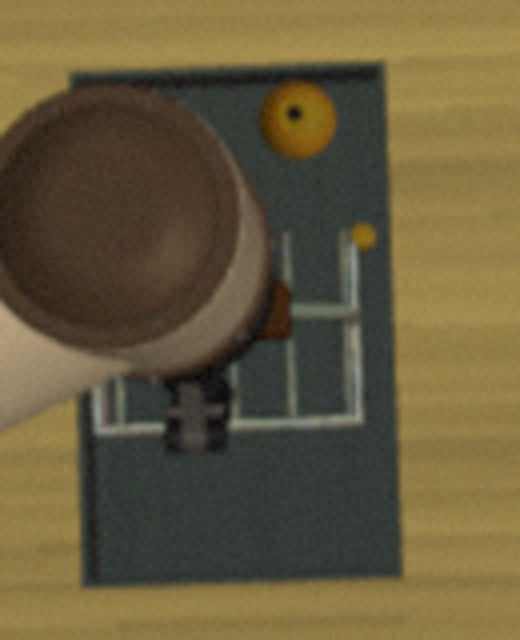

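View pics/s7.png

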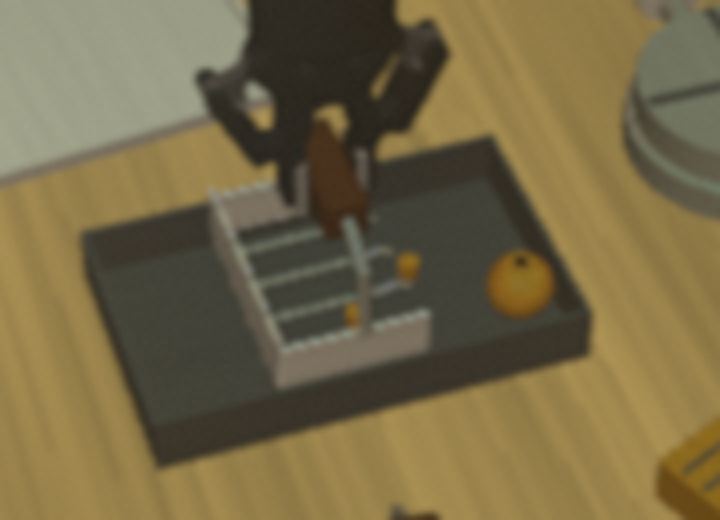

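Stub c is inside its slot, stub b is passing outside the outer tine, and stub a is at a slot mouth. Carrying on.

>>> jog_arm([
  [0, -0.004, 0.0003, 0],
  [0, -0.01, 0.0003, 0],
  [0, -0.016, 0.0003, 0],
  [0, -0.022, 0.0003, 0],
  [0, -0.028, 0.0003, 0],
  [0, -0.034, 0.0003, 0],
  [0, -0.04, 0.0003, 0],
  [0, -0.045, 0.0003, 0],
  [0, -0.048, 0.0003, 0],
  [0, -0.05, 0.0003, 0],
])

```text
clock: 12.08
position: [608.7, 84.6, 103.6]
ee_rot: [0.713, -0.701, 0.001, -0.0]
contact_force: [-2.0, -0.6, 5.4]
gripper_width: 24.9
```

```bash
python3 g.py 557 83.8 103.6 -89.1
python3 - <<'E'
from h import *
t=get_image('top');s=get_image('side')
crop(t,210,150,340,310,4,'pics/t8.png');crop(s,220,160,400,290,4,'pics/s8.png')
E
```

```text
t 12.07 pos [608.7  84.6 103.6] toolxyaw -89.09 tilt 0.1 F [-2.  -0.6  5.4] w 24.9
inc m [ 0.      0.0517 -0.0001] turn 0.01
```

View pics/t8.png

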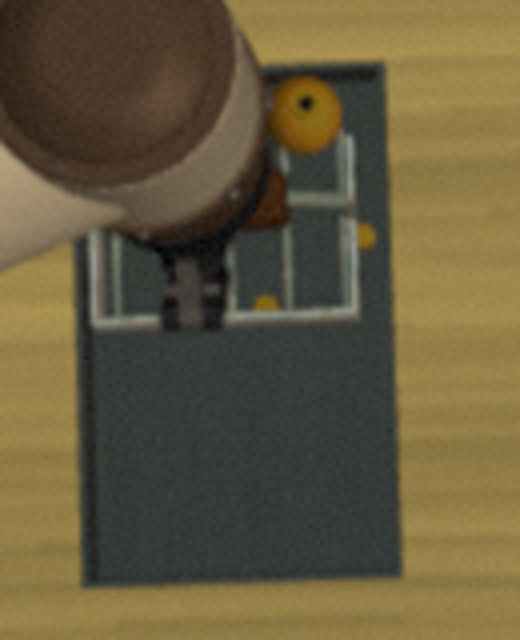

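View pics/s8.png

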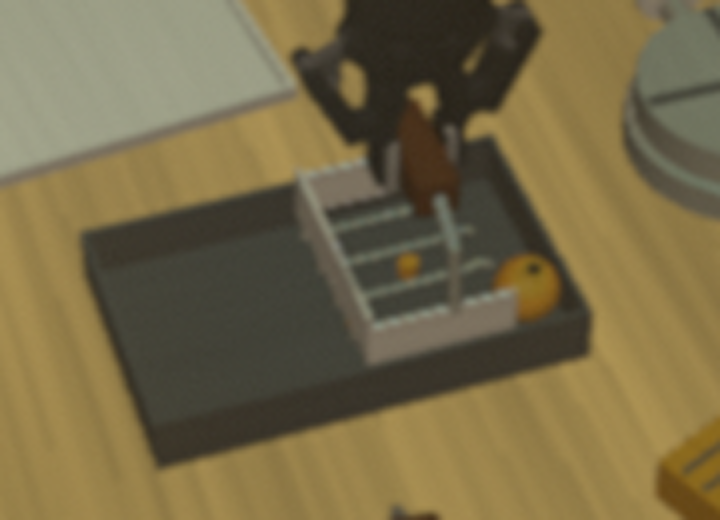

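Knob centred on a slot and against the end wall. Pushing on slowly, about 24 mm left.

>>> jog_arm([
  [0, -0.002, 0.0003, 0],
  [0, -0.0045, 0.0003, 0],
  [0, -0.007, 0.0003, 0],
  [0, -0.0095, 0.0003, 0],
  [0, -0.012, 0.0003, 0],
  [0, -0.0145, 0.0003, 0],
  [0, -0.017, 0.0003, 0],
  [0, -0.0195, 0.0003, 0],
  [0, -0.0205, 0.0003, 0],
])

```text
clock: 13.3
position: [629.8, 84.9, 103.7]
ee_rot: [0.713, -0.701, 0.001, -0.001]
contact_force: [-2.6, 0.1, 5.6]
gripper_width: 25.1
```

```bash
python3 g.py 557 83.8 103.6 -89.1
python3 - <<'E'
from h import *
t=get_image('top');s=get_image('side')
crop(t,210,150,340,310,4,'pics/t9.png');crop(s,220,160,400,290,4,'pics/s9.png')
E
```

```text
t 13.3 pos [629.8  84.9 103.7] toolxyaw -89.08 tilt 0.14 F [-2.6  0.1  5.6] w 25.1
inc m [-0.0001  0.0728 -0.0001] turn 0.02
```

View pics/t9.png

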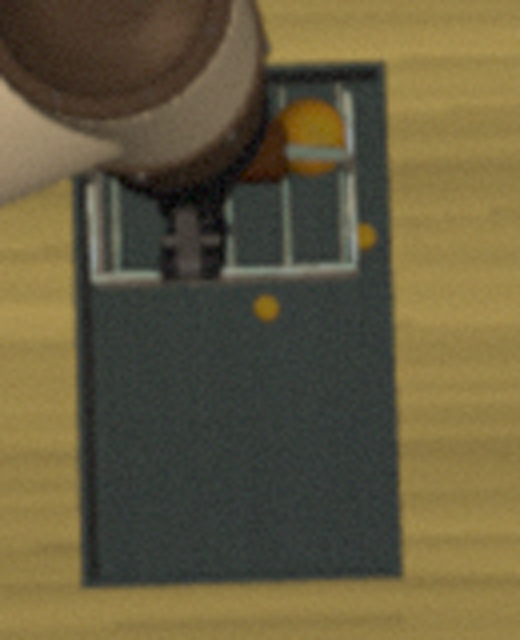

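View pics/s9.png

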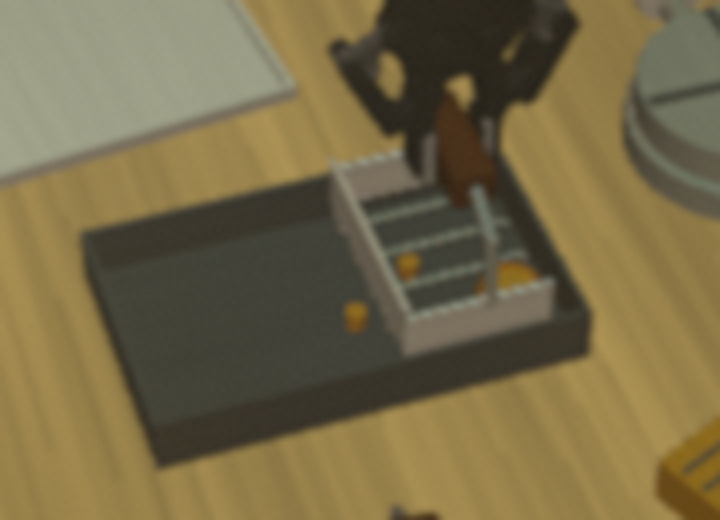

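The knob is over the hump and in the pocket; stub a stands in a slot on the floor. A few mm more until the tips touch the end wall.

>>> jog_arm([
  [0, -0.001, 0.0002, 0],
  [0, -0.002, 0.0002, 0],
  [0, -0.003, 0.0002, 0],
  [0, -0.003, 0.0002, 0],
])

```text
clock: 13.9
position: [632.1, 84.8, 103.6]
ee_rot: [0.713, -0.702, 0.0, 0.0]
contact_force: [-3.5, 0.8, 5.8]
gripper_width: 24.8
```

>>> jog_arm([
  [0, -0.0005, 0.0002, 0],
  [0, -0.001, 0.0002, 0],
  [0, -0.0015, 0.0002, 0],
])

```text
clock: 14.28
position: [632.3, 84.8, 103.7]
ee_rot: [0.712, -0.702, -0.001, 0.001]
contact_force: [-5.8, 1.1, 8.3]
gripper_width: 25.2
```

Tips are at the wall: it stopped at x 632.3 with force rising to 5.8 N. Ease back 2 mm and lift slowly.

>>> jog_arm([
  [0, 0.001, 0, 0],
  [0, 0.002, -0.001, 0],
  [0, 0.002, -0.004, 0],
  [0, 0.002, -0.009, 0],
  [0, 0.002, -0.016, 0],
  [0, 0.002, -0.024, 0],
  [0, 0.002, -0.032, 0],
  [0, 0.002, -0.038, 0],
  [0, 0.002, -0.04, 0],
])

```text
clock: 15.4
position: [630.7, 84.9, 144.3]
ee_rot: [0.712, -0.702, -0.0, 0.001]
contact_force: [-0.4, 0.6, -4.2]
gripper_width: 25.0
```

```bash
python3 g.py 557 83.8 103.6 -89.1
python3 - <<'E'
from h import *
t=get_image('top');s=get_image('side')
crop(t,210,150,340,310,4,'pics/t10.png');crop(s,220,140,400,290,4,'pics/s10.png')
E
```

```text
t 15.4 pos [630.7  84.9 144.3] toolxyaw -89.14 tilt 0.11 F [-0.4  0.6 -4.2] w 25.0
inc m [-0.0001  0.0736  0.0409] turn -0.04
```

View pics/t10.png

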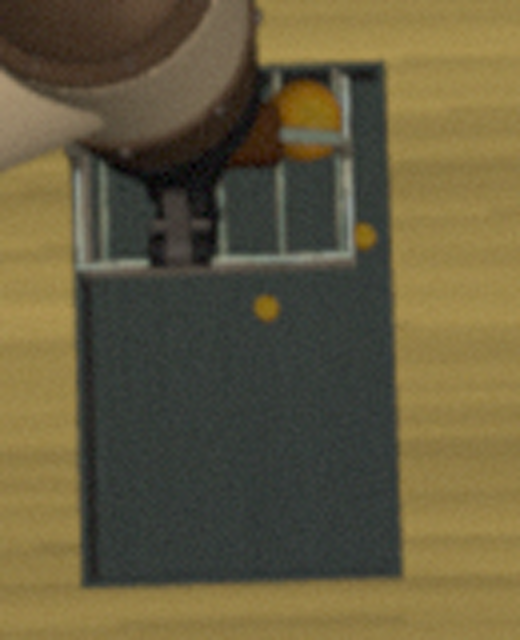

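View pics/s10.png

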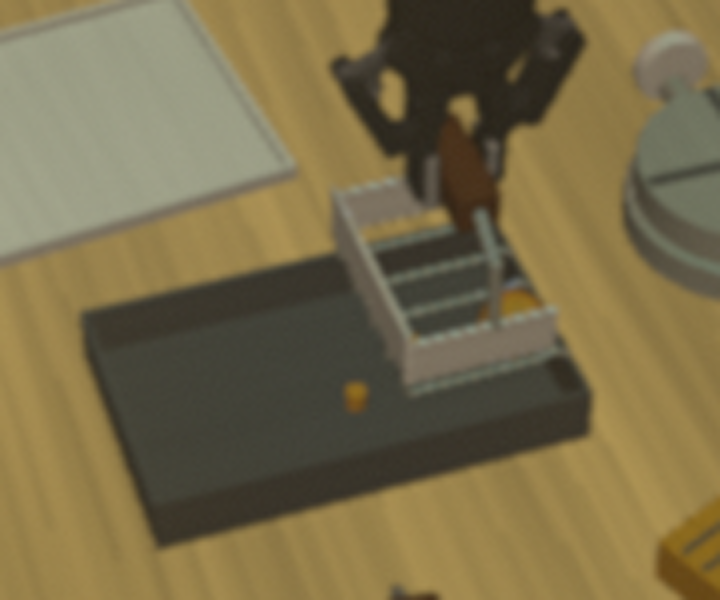

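Knob rides in the pocket (load about 4.2 N, i.e. scoop plus knob), and b and c are in the tray. Lifting more, to see stub a.

>>> jog_arm([
  [0, 0, -0.003, 0],
  [0, 0, -0.009, 0],
  [0, 0, -0.016, 0],
  [0, 0, -0.023, 0],
  [0, 0, -0.028, 0],
  [0, 0, -0.03, 0],
  [0, 0, -0.03, 0],
])

```text
clock: 16.38
position: [630.5, 84.8, 173.9]
ee_rot: [0.712, -0.702, -0.0, 0.001]
contact_force: [-0.6, 0.5, -4.0]
gripper_width: 25.1
```

```bash
python3 g.py 482.4 346.6 174 -83.6
python3 - <<'E'
from h import *
t=get_image('top');s=get_image('side')
crop(s,220,140,400,290,4,'pics/s11.png')
E
```

```text
t 16.38 pos [630.5  84.8 173.9] toolxyaw -89.15 tilt 0.15 F [-0.6  0.5 -4. ] w 25.1
inc m [-0.2639  0.1442  0.    ] turn -5.55
```

View pics/s11.png

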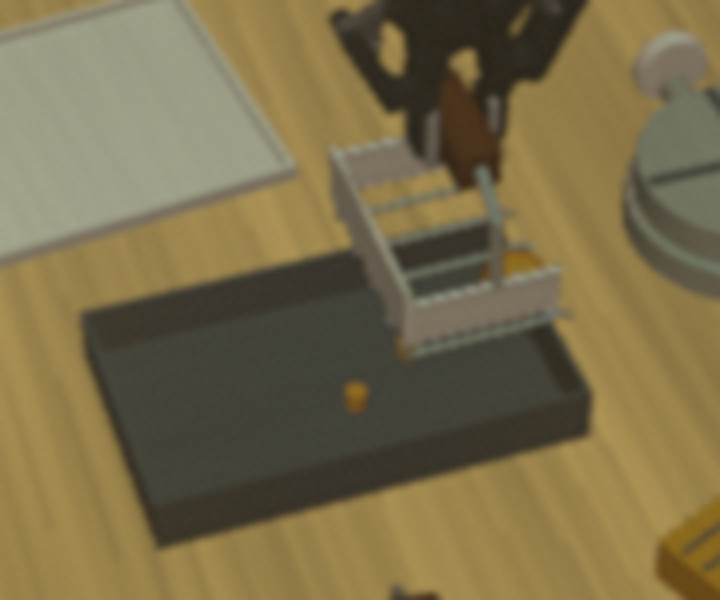

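Stub a is seen on the tray floor at (404,350), so all three stays are confirmed. Carrying slowly to the pan.

>>> jog_arm([
  [-0.002, 0.001, 0, -0.1],
  [-0.006, 0.003, 0, -0.2],
  [-0.012, 0.0065, 0, -0.4],
  [-0.02, 0.011, 0, -0.6],
  [-0.03, 0.0165, 0, -0.8],
  [-0.042, 0.023, 0, -1],
  [-0.054, 0.0295, 0, -1.2],
  [-0.066, 0.036, 0, -1.4],
  [-0.078, 0.0425, 0, -1.6],
  [-0.09, 0.049, 0, -1.8],
])

```text
clock: 17.73
position: [579.5, 174.9, 173.6]
ee_rot: [0.723, -0.69, -0.001, 0.001]
contact_force: [0.3, 0.4, -3.5]
gripper_width: 25.4
```

>>> jog_arm([
  [-0.012, 0.0065, 0, -0.3],
  [-0.024, 0.013, 0, -0.6],
  [-0.036, 0.0195, 0, -0.9],
  [-0.048, 0.026, 0, -1.2],
  [-0.06, 0.0325, 0, -1.5],
  [-0.072, 0.039, 0, -1.7],
  [-0.083, 0.045, 0, -1.9],
  [-0.092, 0.05, 0, -2],
  [-0.098, 0.0535, 0, -2],
  [-0.1, 0.055, 0, -2],
])

```text
clock: 18.98
position: [519.7, 272.6, 173.7]
ee_rot: [0.735, -0.678, -0.001, 0.001]
contact_force: [0.2, -0.4, -4.3]
gripper_width: 25.3
```

```bash
python3 g.py 482.4 346.6 174 -83.6
python3 - <<'E'
from h import *
t=get_image('top');s=get_image('side')
cv2.imwrite('pics/side12.png',s[:,:,::-1])
crop(s,170,90,400,290,3,'pics/s12.png')
E
```

```text
t 18.98 pos [519.7 272.6 173.7] toolxyaw -85.31 tilt 0.18 F [ 0.2 -0.4 -4.3] w 25.3
inc m [-0.0768  0.0312 -0.0003] turn -1.71
```

View pics/s12.png

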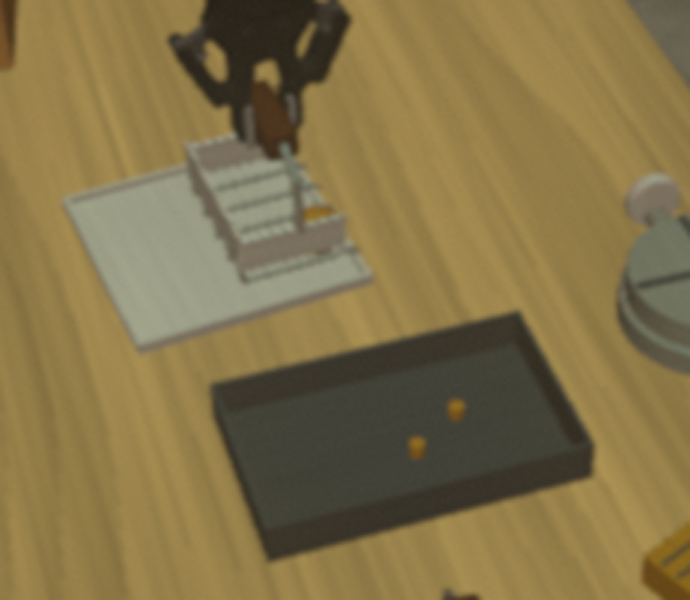

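Knob is still in the scoop and two stubs are visible in the tray (the third is hidden behind the near wall). Final stretch over the pan.

>>> jog_arm([
  [-0.003, 0.001, 0, -0.1],
  [-0.01, 0.004, 0, -0.3],
  [-0.02, 0.008, 0, -0.5],
  [-0.032, 0.013, 0, -0.8],
  [-0.044, 0.018, 0, -1.1],
  [-0.056, 0.023, 0, -1.4],
  [-0.066, 0.027, 0, -1.6],
  [-0.073, 0.03, 0, -1.7],
  [-0.0765, 0.031, 0, -1.7],
  [-0.0768, 0.0312, 0, -1.7],
])

```text
clock: 20.32
position: [482.5, 346.4, 173.7]
ee_rot: [0.745, -0.667, -0.001, 0.002]
contact_force: [-0.6, 0.4, -4.0]
gripper_width: 25.2
```

>>> jog_arm([
  [0, 0, 0.004, 0],
  [0, 0, 0.012, 0],
  [0, 0, 0.022, 0],
  [0, 0, 0.032, 0],
  [0, 0, 0.042, 0],
  [0, 0, 0.051, 0],
  [0, 0, 0.057, 0],
  [0, 0, 0.06, 0],
  [0, 0, 0.061, 0],
  [0, 0, 0.061, 0],
])

```text
clock: 21.58
position: [482.4, 346.4, 113.0]
ee_rot: [0.745, -0.667, -0.001, 0.001]
contact_force: [-0.1, -0.7, -3.4]
gripper_width: 25.0
```

```bash
python3 g.py 482.4 346.6 104.7 -83.6
python3 - <<'E'
from h import *
t=get_image('top');s=get_image('side')
crop(t,60,180,260,340,4,'pics/t13.png')
crop(s,170,90,350,240,4,'pics/s13.png')
E
```

```text
t 21.57 pos [482.4 346.4 113. ] toolxyaw -83.61 tilt 0.16 F [-0.1 -0.7 -3.4] w 25.0
inc m [-0.0002 -0.      0.0083] turn -0.01
```

View pics/s13.png

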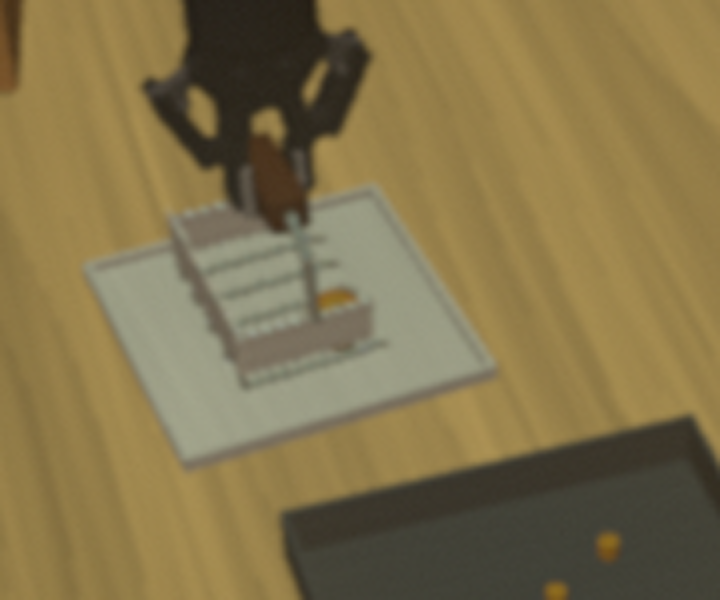

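View pics/t13.png

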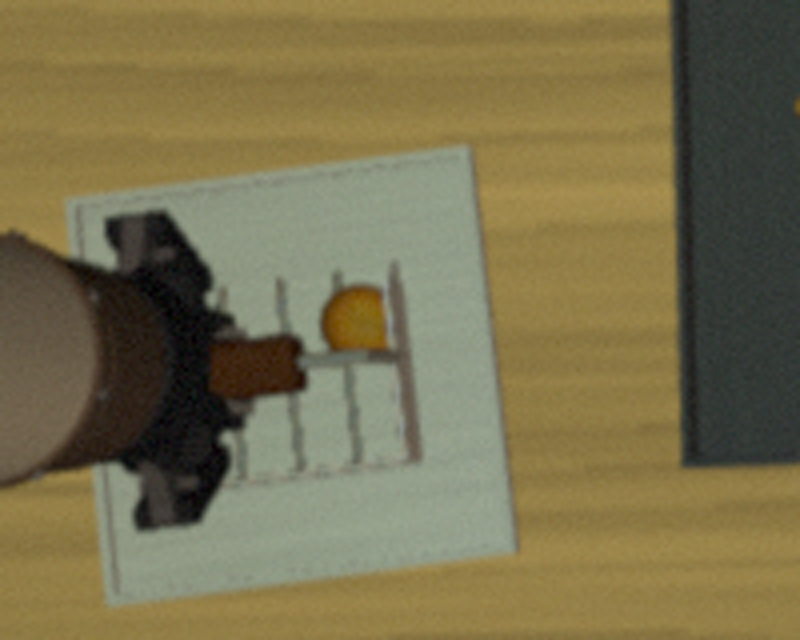

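Scoop is within the pan with margin all round and the knob in the right-hand pocket, at (356,320) in the top crop. Lowering to contact.

>>> jog_arm([
  [0, 0, 0.001, 0],
  [0, 0, 0.003, 0],
  [0, 0, 0.005, 0],
  [0, 0, 0.0065, 0],
  [0, 0, 0.0075, 0],
  [0, 0, 0.0075, 0],
])

```text
clock: 22.42
position: [482.4, 346.4, 105.4]
ee_rot: [0.745, -0.667, -0.001, 0.001]
contact_force: [-0.9, -0.4, -3.2]
gripper_width: 25.2
```

>>> jog_arm([
  [0, 0, 0.0004, 0],
  [0, 0, 0.0008, 0],
  [0, 0, 0.0012, 0],
  [0, 0, 0.0012, 0],
])

```text
clock: 22.92
position: [482.6, 346.5, 104.8]
ee_rot: [0.745, -0.667, -0.001, 0.001]
contact_force: [-0.8, 0.7, 0.1]
gripper_width: 25.2
```

Resting on the pan floor: the reading is 0.1 N, so the floor carries about 4 N. Release.

>>> jog_arm([
  [0, 0, 0, 0],
  [0, 0, 0, 0],
  [0, 0, 0, 0],
  [0, 0, 0, 0],
], hand=0.3)

```text
clock: 23.42
position: [482.7, 346.6, 104.8]
ee_rot: [0.745, -0.667, -0.001, 0.001]
contact_force: [-0.9, -0.1, 1.0]
gripper_width: 55.4
```

```bash
python3 g.py 482.4 346.6 104.7 -83.6
python3 - <<'E'
from h import *
s=get_image('side')
crop(s,170,90,350,240,4,'pics/s14.png')
E
```

```text
t 23.43 pos [482.7 346.6 104.8] toolxyaw -83.6 tilt 0.11 F [-0.9 -0.1  1. ] w 55.4
inc m [-0.      0.0002  0.0001] turn 0.0
```

View pics/s14.png

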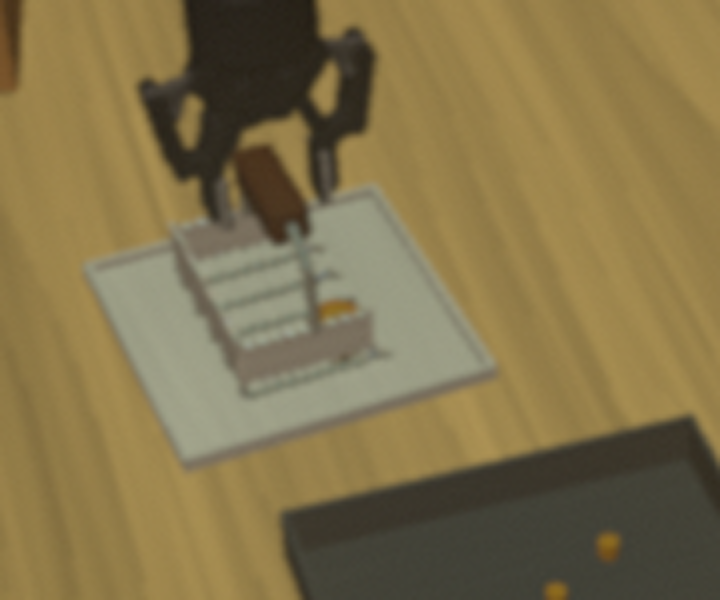

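Fingers are clear of the block and the scoop stands with the knob in it. Straight up and away.

>>> jog_arm([
  [0, 0, -0.003, 0],
  [0, 0, -0.012, 0],
  [0, 0, -0.03, 0],
  [0, 0, -0.055, 0],
  [0, 0, -0.085, 0],
  [0, 0, -0.12, 0],
  [0, 0, -0.145, 0],
  [0, 0, -0.15, 0],
])

```text
clock: 24.48
position: [483.5, 347.2, 257.5]
ee_rot: [0.746, -0.666, -0.0, -0.002]
contact_force: [-0.4, 0.0, -0.3]
gripper_width: 55.4
```

```bash
python3 g.py 390 480 300 -60
```

```text
t 24.48 pos [483.5 347.2 257.5] toolxyaw -83.59 tilt 0.2 F [-0.4  0.  -0.3] w 55.4
inc m [-0.1425  0.078  -0.0423] turn -23.59
```

>>> jog_arm([
  [-0.03, 0.016, -0.01, 0],
  [-0.07, 0.038, -0.02, 0],
  [-0.115, 0.062, -0.03, 0],
  [-0.16, 0.088, -0.03, 0],
  [-0.2, 0.11, -0.03, 0],
  [-0.22, 0.12, -0.03, 0],
  [-0.225, 0.122, -0.03, 0],
])

```text
clock: 25.35
position: [336.4, 557.6, 286.8]
ee_rot: [0.746, -0.666, -0.0, -0.001]
contact_force: [-0.0, -0.7, 0.1]
gripper_width: 55.7
```

Run:
```python
from h import *
t=get_image('top');s=get_image('side')
crop(t,60,150,330,340,2.9,'pics/t15.png')
crop(s,170,90,400,290,3,'pics/s15.png')
```

```text
(no output)
```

View pics/s15.png

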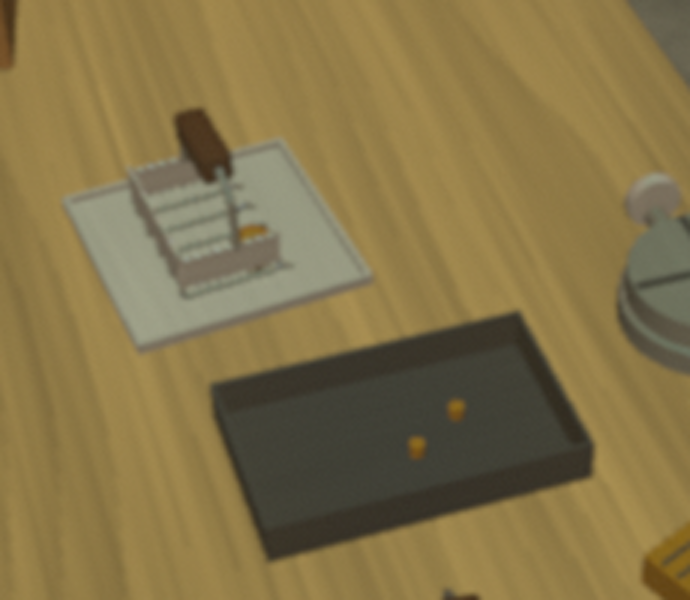

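View pics/t15.png

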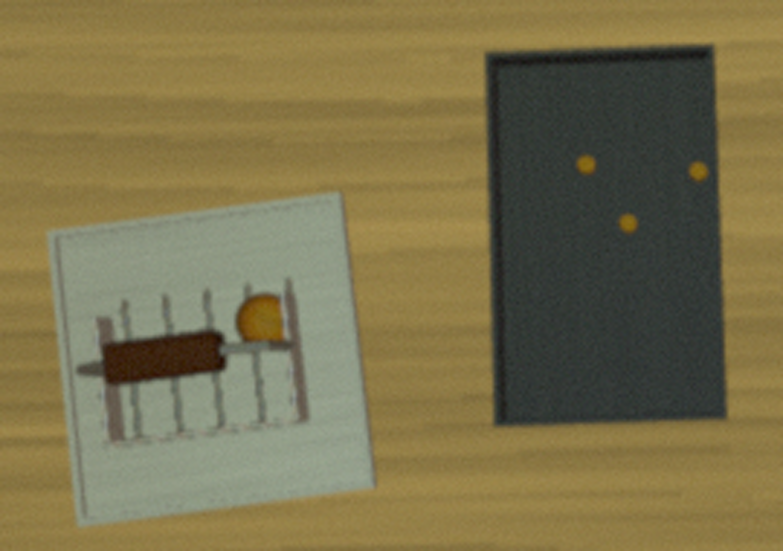

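The scoop stands flat and upright in the pan, with the knob in its pocket at (262,318). All three stubs are in the tray at (586,164), (698,171) and (628,223). The robot touches nothing, so I hand in.

```bash
python3 -c "
from bench import *
s=read_state();print(s['clock'],abs(s['joint_vel']).max(),s['contact_force'].round(1));print(job_done())"
```

```text
25.45 0.017686102338150086 [-0.4 -1.3  0.1]
the job is handed in; nothing more can be done
None
```

The job is handed in at 25.5 s of the 64 s allowed. The slotted scoop stands upright and flat on the wash pan floor with the brass knob in its pocket, and the robot is clear of everything.

- **Sweep and lift:** I gripped the scoop by its wooden block and set it in the near end of the tray. I swept it along the floor until the tips met the end wall: it stopped with about 6 N. The knob rolled over the hump into the pocket, all three stubs passed the slots or the outside, and I lifted and carried it slowly to the pan.
- **Last checks:** The final pictures show the knob behind the hump and all three stubs in the tray, standing where they started. The fingers stayed at grip-block height, well above the knob, and the force I read never passed about 10 N.
- **Disagreement:** The tines read about 2 mm to the right of where the grasp pose put them. I corrected for that before the sweep.

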